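# Scrap the worn pair of heels through the sprung flap

### The job

Each of the two job trays holds the pair of block heels pulled off one pair of shoes, and in one tray one heel of the pair is worn away to a slant. Heels are only ever replaced in pairs, so scrap both heels of that tray, one after the other: carry each to the scrap box, push its sprung flap down and keep it held open until the heel has dropped into the box, then let the flap close fully. Leave the sound pair standing where it is in its tray, and do not disturb the hammer, shoe, thread cone and glue tin.

Things in the scene. Friction and masses are not known exactly. Their poses are not given: they have to be found in the camera images.
- worn_heel: The worn block heel: brown stacked leather, black rubber tread on top, standing tread up in a tray. D-shaped in plan: origin at the centre of the underside, flat front 18 mm away on -x, rounded back 22 mm away on +x, flat parallel sides 20 mm away along y. Its top slopes from 44 mm high at the front down to about 26 mm at the back. About 55 g.
- heel_a: A sound block heel: shaped as the worn one, but with a flat level top, 45 mm high everywhere. Origin at the centre of the underside; front 18 mm on -x, round back 22 mm on +x, flat sides 20 mm either way along y (1 mm less at the top). About 65 g. Stands upright in either tray; its mate is the heel in the same tray.
- heel_b: A sound block heel, the same as heel_a. Stands upright in either tray; its mate is the heel in the same tray.
- heel_c: A sound block heel, the same as heel_a. Stands upright in either tray; its mate is the heel in the same tray.
- tray_1: Fixed low open job tray of grey plastic, 176 mm (x) by 150 mm (y), walls 4 mm thick and 16 mm high, floor 4 mm thick. Origin at the centre of the underside. Two heels stand in it, one about 41 mm to -x and one 41 mm to +x of its centre, within 7 mm of its middle across y, their flat sides facing the long (x) walls to within about 30 degrees.
- tray_2: A second fixed job tray, the same as tray_1, also with two heels.
- scrap_box: Fixed closed box of grey-green sheet steel, 230 mm (x) by 240 mm (y) by 230 mm high, origin at the centre of the underside, a drawer front with a bar handle on its -x face (not used). The scrap pan is hidden inside, its floor 12 mm above the bench. In its level top is a mouth closed by a sprung steel flap; only the hinge barrel stands above the top, by 7 mm.
- mouth (a point): Centre of the scrap box's mouth at the height of the box's top (230 mm above the bench); axes as the box's. The mouth is 128 mm (x) by 152 mm (y).
- flap_hinge (a point): Middle of the flap's hinge line, which runs along the box's y at the mouth's +x edge, 65 mm from the mouth's centre, at the height of the top.
- flap (a joint): Flap angle, rad: 0 closed and level, grows as its free edge (-x edge of the mouth, 124 mm from the hinge) is pushed down into the box; at most 1.35. A spring shuts it (4 to 8 N at the fingers): a heel laid on it does not open it. Fingertips 50 mm below the top and 40 mm from the hinge hold it at about 0.9, where a freed heel slides off it into the box; below 0.65 it may stick.
- hammer: A loose hammer, 260 mm long, lying on the bench beyond the trays; origin on the underside, mid length. Not to be disturbed.
- shoe: A loose brown shoe, 270 mm long, 75 mm high, on the bench at the side of the scrap box away from the trays; origin under its centre. Not to be disturbed.
- thread: A loose cone of grey thread, 68 mm across, 120 mm high, standing on the bench at the far side; origin at the centre of its underside. Not to be disturbed.
- glue_tin: A loose tin, 84 mm across, 110 mm high, standing on the bench beyond the trays to the robot's left; origin at the centre of its underside. Not to be disturbed.
Mind the look-alikes: they are no part of the job. What is shaped like the worn_heel but orange, pink or yellow is not meant.

How it is judged:
By the outcome, as a careful person would: the job done as asked, in the order asked, and still so for the second after the job is handed in, with the robot touching nothing.
It also fails if it takes over 69 s, if anything falls off the work surface, if the arm or the gripper's body presses on something with over 40 N, if the wrist force passes 120 N, or if a joint passes its speed limit or range.

### The arm

A 6-joint arm with a two-finger parallel gripper is mounted at the origin on the work surface. World frame = base frame: x ahead of the robot, y to its left, z up, the work surface at z = 0. Lengths are in mm, angles in rad, forces in N, time in s.
With the tool pointing down it reaches from about 350 to 975 mm from the base axis. Payload 7.1 kg.
Tool frame: the origin (TCP) lies at the very end of the fingers, on their centre line; the grasp point (between the pads) lies 19 mm behind it; z points along the fingers, y is the line along which they close (so a half turn about z gives the same grasp; the last joint's range is limited). The gripper opens to 88 mm and grips with 3 to 60 N. Pads are 20 mm wide; open, the fingers measure 115 mm over their backs; the gripper's body (75 mm by 178 mm) begins 61 mm behind the grasp point.
Start: joints at [-1.151, 0.423, 1.63, -0, 1.089, -0.019], TCP at [265.548, -565.764, 222.675] pointing down, gripper open.
Joint ranges: [-3, 3], [-0.9, 2.11], [0.09, 2.58], [-1.31, 4.45], [0.11, 2.69], [-2.54, 2.54]. Speed limits (rad/s): [2.39, 2.39, 3.01, 3.14, 3.14, 3.14].

### API

Orientations are given as a rotation vector (axis times angle).
In Python, from workcell import get_obs, get_image, job, models gives the robot as it stands.
- The arm moves only by the tool jog_arm, never from a script. Its argument "increments" is one flat list of numbers, 7 for each row, row after row: the turn, a rotation vector about the tool's x, y, z in degrees, then the shift along the tool's x, y, z in mm, then the opening in per cent of the stroke, from 0 (shut) to 100 (fully open). A call has 1 to 12 rows; each row shifts and turns the commanded pose from where the row before left it, along the tool's axes as they then stand; what a row does not reach is not made up. A row lasts 1/8 s, in which the tool goes at most 62.5 mm and 10.7 degrees, less where a joint would pass 70% of its speed; a pose out of reach is approached as far as the arm can. A call is refused whole if a number of a shift passes 62.5 or a number of a turn 10.7, either way. A call with a gripper value outside its range is refused whole. The fingers move at their own pace and stop on an object; the grip force is fixed at half the most. Time passes only in rows, so rows that do not move let the fingers close. It gives the time, the measured TCP pose, the force, the opening and the grip force at its end, in the units of the state.
- get_obs(): the state, without advancing time (a new reading comes with each control period).
- get_image(name): name is "scene" or "top" or "wrist"; returns a dict with "pixels" (400x640x3 uint8, blue, green, red), "depth" (400x640 float32, mm along the optical axis (not along the pixel's ray), 0 where there is no reading), "fx", "fy", "cx", "cy" (pixels), "cam_to_world" (4x4, takes a point from camera to world coordinates); the wrist camera has in their place "tool_from_camera" (4x4, takes a point from camera to tool coordinates, whose origin is the TCP and whose axes are the flange's). Camera axes: x right, y up, looking along -z (the intrinsics and any distortion apply to the point x, -y, -z); pixel columns grow to the right and rows downward; lengths in mm; the calibration is good to about 2 mm. A picture is of the moment at which its call begins: read the wrist's pose just before it.
- job.close_job(): hands the job in; it is judged then, once.
Trained networks look in the newest picture that a camera, given by its name, has taken for a name from the list of things; names that differ only in an ending like _2 or _b are one class to them, and where a whole thing is asked for, a point or a joint stands for the part that bears it (a point fixed in the world has none). Each returns a list of dicts, best first, with "p" (0 to 1); they miss things now and then, are a little off and sometimes report something else, mostly with a low value. They report only what shows in the picture. A call takes as long as a camera call. They do not tell look-alikes from the thing itself.
- models.look_for(target, camera): "centre" ([x, y, z] in mm, in world coordinates, good to about 4 mm: the middle of the surface that is visible of it).
- models.regions_of(target, camera): "region" (400x640 bool, what is visible of it).
The state is a dict: "t": time; "qpos": joint angles; "qvel": joint speeds; "joint_torque": joint torques, N m; "ee_pos": TCP position; "orientation": TCP orientation; "ft_force": force on the tool from outside, world axes, zero at the start; "moment": the same for the moment, N m; "width": finger opening in mm; "grasp_force": force on a finger pad.
Only numpy, scipy, OpenCV 4.12 (cv2) and the standard library are available. Lean on these libraries where they do the work, as an engineer would, in place of code of your own. Each camera call takes 0.05 s, during which the arm holds its last target. There are 200 camera calls.

## Working session

There is one attempt and no reset: what is moved stays moved. The work goes in short steps, Python scripts to look and compute and a tool call to move; the robot and the scene stay as the last step left them, time stands still between calls to the robot, and variables do not carry over. Pictures are saved under pics/ and viewed, at most 10 in all, crops included, and the job is handed in when it is done.

Besides the shell and the picture viewer there is one more tool, called as name(argument=value, ...), one argument or row to a line, values as JSON. jog_arm: Moves the arm, as the interface text tells. Its arguments: {"type":"object","properties":{"increments":{"type":"array"}},"required":["increments"]}

```bash
mkdir -p pics; cat > h.py <<'E'
import numpy as np, cv2
from workcell import get_obs,get_image,job,models
def cloud(im):
    d=im["depth"];v,u=np.mgrid[0:400,0:640]
    p=np.stack([(u-im["cx"])/im["fx"]*d,-(v-im["cy"])/im["fy"]*d,-d,np.ones_like(d)],-1)
    return (p@np.array(im["cam_to_world"]).T)[...,:3]
E
python3 - <<'E'
from h import *
o=get_obs();print(o)
for c in ["top","scene"]:
    im=get_image(c);cv2.imwrite(f"pics/{c}0.png",im["pixels"]);np.savez(f"{c}.npz",**{k:im[k] for k in im})
    for t in ["worn_heel","heel_a","tray_1","scrap_box","flap","hammer","shoe","thread","glue_tin"]:
        print(c,t,[(np.round(r["centre"]).tolist(),round(r["p"],2)) for r in models.look_for(t,c)])
E
```

```text
{'t': 0.0, 'qpos': array([-1.15099941e+00,  4.23813986e-01,  1.63066452e+00, -4.86794962e-05,
        1.08856068e+00, -1.89713668e-02]), 'qvel': array([ 0.00128929,  0.00084108, -0.00092279,  0.00013388,  0.00099171,
       -0.00021194]), 'joint_torque': array([-1.77763544e-03, -5.44632232e+01, -2.73669183e+01,  6.44600973e-02,
        2.27582606e-02, -1.22029910e-04]), 'ee_pos': array([ 265.3268556 , -565.30044827,  221.92845634]), 'orientation': array([-3.06491091e+00, -6.83428308e-01,  5.18469839e-04]), 'ft_force': array([-0.51953251, -0.29652256, -0.27447566]), 'moment': array([ 0.00417182, -0.0086514 ,  0.02930037]), 'grasp_force': 0.0, 'width': 88.21235772766487}
top worn_heel [([528.0, -93.0, 36.0], 0.57), ([631.0, -61.0, 34.0], 0.57), ([552.0, 75.0, 36.0], 0.49)]
top heel_a [([467.0, 319.0, 47.0], 0.7), ([738.0, 168.0, 28.0], 0.69), ([546.0, 303.0, 53.0], 0.62)]
top tray_1 [([510.0, 315.0, 3.0], 0.86), ([512.0, 65.0, 0.0], 0.79)]
top scrap_box [([566.0, -316.0, 232.0], 0.59)]
top flap [([600.0, -328.0, 227.0], 0.77)]
top hammer [([738.0, 167.0, 28.0], 0.89)]
top shoe [([465.0
[... 167 characters left out ...]
in [([492.0, 509.0, 107.0], 0.7)]
scene worn_heel [([558.0, 70.0, 38.0], 0.57), ([640.0, -65.0, 31.0], 0.51), ([541.0, -94.0, 32.0], 0.47), ([677.0, 32.0, 30.0], 0.45)]
scene heel_a [([478.0, 312.0, 41.0], 0.65), ([485.0, 68.0, 46.0], 0.62), ([553.0, 297.0, 47.0], 0.47)]
scene tray_1 [([509.0, 307.0, 3.0], 0.73), ([513.0, 56.0, 7.0], 0.72)]
scene scrap_box [([648.0, -336.0, 227.0], 0.71)]
scene flap [([603.0, -328.0, 231.0], 0.78), ([485.0, 64.0, 47.0], 0.56)]
scene hammer [([753.0, 162.0, 24.0], 0.71), ([782.0, -73.0, 77.0], 0.59)]
scene shoe [([500.0, -576.0, 52.0], 0.96)]
scene thread [([777.0, -71.0, 80.0], 0.72), ([514.0, 502.0, 88.0], 0.6)]
scene glue_tin [([510.0, 502.0, 87.0], 0.65)]
```

View pics/top0.png

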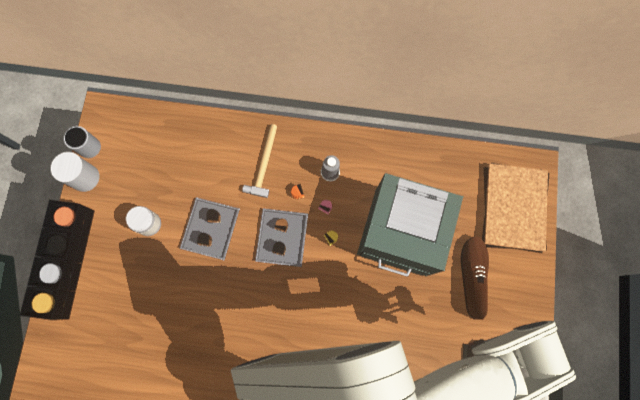

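View pics/scene0.png

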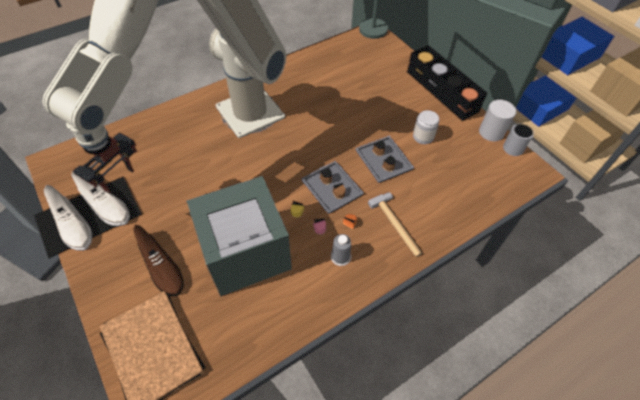

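The top view shows trays near (210,228) and (282,236), with the slanted heel apparently at (281,225). The box flap is at (417,210) and its hinge is on the far side. Next I'll measure the box and the heels from depth.

```bash
python3 - <<'E'
from h import *
for c in ["top","scene"]:
    im=dict(np.load(c+".npz"));P=cloud(im)
    x,y,z=P[...,0],P[...,1],P[...,2]
    m=(z>222)&(z<240)&(abs(x-575)<190)&(abs(y+325)<190)&(im["depth"]>0)
    n,l,s,_=cv2.connectedComponentsWithStats(m.astype(np.uint8));k=1+np.argmax(s[1:,4]);q=P[l==k]
    print(c,"box top",cv2.minAreaRect(q[:,:2].astype(np.float32)),np.median(q[:,2]))
    r=models.regions_of("flap",c)
    for a in r[:1]:
        q=P[a["region"]&(im["depth"]>0)];print("flap",cv2.minAreaRect(q[:,:2].astype(np.float32)),np.median(q[:,2]))
    q=P[m&(z>234.5)];print("barrel",len(q),q.mean(0) if len(q) else 0)
    for t in models.regions_of("tray_1",c)[:2]:
        q=P[t["region"]&(im["depth"]>0)];print("tray",cv2.minAreaRect(q[:,:2].astype(np.float32)))
    for cx,cy in [(475,65),(550,70),(470,315),(548,303)]:
        mm=(abs(x-cx)<36)&(abs(y-cy)<36)&(z>22)&(z<60)
        q=P[mm];print("heel",cx,cy,len(q),q.mean(0).round(1),cv2.minAreaRect(q[:,:2].astype(np.float32)),np.percentile(q[:,2],[5,25,50,75,95]).round(1))
E
```

```text
top box top ((584.218017578125, -324.84710693359375), (241.47142028808594, 233.05995178222656), 80.2920913696289) 229.69346024306174
flap ((615.0787353515625, -344.8209228515625), (175.97323608398438, 150.5836181640625), 80.41922760009766) 228.87878516168882
barrel 382 [ 600.10312796 -323.50633345  235.92866526]
tray ((515.5409545898438, 69.00605773925781), (185.3227996826172, 155.04750061035156), 0.9410642981529236)
tray ((512.1170654296875, 312.2798767089844), (156.30992126464844, 183.27403259277344), 82.44911193847656)
heel 475 65 133 [472.2  70.5  47.5] ((474.4165344238281, 70.510986328125), (37.76889419555664, 37.456478118896484), 80.4594955444336) [36.6 45.4 48.4 51.1 54.4]
heel 550 70 121 [551.6  74.5  38.8] ((554.806884765625, 74.60094451904297), (38.42412185668945, 37.75303268432617), 82.06035614013672) [28.9 34.3 38.7 43.3 48.7]
heel 470 315 147 [468.  318.8  46.2] ((469.8406677246094, 320.9074401855469), (37.57746505737305, 40.21761703491211), 0.20797856152057648) [30.5 44.1 48.  50.7 54.1]
heel 548 303 139 [549.1 304.   46.7] ((552.4437255859375, 305.4343566894531), (38.8
[... 562 characters left out ...]
4375, 169.33717346191406), 0.57396000623703)
heel 475 65 129 [475.5  68.8  44.7] ((473.400146484375, 72.46556091308594), (41.30791091918945, 41.21390151977539), 0.7358078360557556) [27.7 40.2 47.8 50.7 53.8]
heel 550 70 131 [551.8  74.   37.8] ((550.9202270507812, 75.11612701416016), (39.54936599731445, 41.590030670166016), 71.22978973388672) [25.1 33.1 38.6 42.8 48.3]
heel 470 315 121 [470.8 316.9  43.9] ((469.22723388671875, 321.5667419433594), (41.403404235839844, 43.00700378417969), 88.06372833251953) [25.7 35.9 47.3 51.1 54. ]
heel 548 303 129 [552.7 302.7  44.2] ((550.990234375, 308.72967529296875), (39.433616638183594, 43.89038848876953), 11.104806900024414) [26.6 37.8 47.4 50.8 53.5]
```

The worn heel is at about (552,74), median height 38 against 47 for the others, so the tray at y≈70 is the one to scrap. I'll add a planning helper, measure the mouth, and move over that tray.

```bash
cat >> h.py <<'E'
from scipy.spatial.transform import Rotation as R
def tool(yaw): return R.from_euler("z",yaw,degrees=True)*R.from_rotvec([np.pi,0,0])
def plan(*legs,o=None,step=45,turn=9):
    """legs: (x,y,z,yaw,open%); prints equal rows tool-frame"""
    o=o or get_obs();p=np.array(o["ee_pos"]);r=R.from_rotvec(o["orientation"])
    for x,y,z,yaw,g in legs:
        q=np.array([x,y,z]);rt=tool(yaw);d=(r.inv()*rt).as_rotvec(degrees=True)
        n=max(1,int(np.ceil(max(np.linalg.norm(q-p)/step,np.linalg.norm(d)/turn))))
        print("leg",n)
        for i in range(n):
            s=r.inv().apply((q-p)/n);print(np.round(d/n,1).tolist(),np.round(s,1).tolist(),g)
            r=r*R.from_rotvec(d/n,degrees=True)
        p=q;r=rt
E
python3 - <<'E'
from h import *
for c in ["top","scene"]:
    im=dict(np.load(c+".npz"));P=cloud(im)
    a=np.radians(-9.7);Q=(P[...,:2]-[582.5,-323.5])@np.array([[np.cos(a),-np.sin(a)],[np.sin(a),np.cos(a)]])
    m=(P[...,2]>220)&(P[...,2]<245)&(abs(Q)<118).all(-1)
    g=im["pixels"].mean(-1)
    b=m&(g>120)
    print(c,b.sum(),np.percentile(Q[b],[1,5,50,95,99],axis=0).round(0).tolist())
plan((420,-250,340,0,100),(500,70,330,0,100))
E
```

```text
top 4649 [[-108.0, -116.0], [-99.0, -106.0], [7.0, -9.0], [105.0, 98.0], [114.0, 114.0]]
scene 2271 [[-40.0, -71.0], [-33.0, -66.0], [37.0, -1.0], [105.0, 67.0], [110.0, 73.0]]
leg 9
[-0.0, 0.0, 2.8] [30.4, -24.5, -13.0] 100
[-0.0, 0.0, 2.8] [29.2, -25.9, -13.0] 100
[-0.0, 0.0, 2.8] [27.9, -27.3, -13.0] 100
[-0.0, 0.0, 2.8] [26.5, -28.6, -13.0] 100
[-0.0, 0.0, 2.8] [25.1, -29.9, -13.0] 100
[-0.0, 0.0, 2.8] [23.6, -31.1, -13.0] 100
[-0.0, 0.0, 2.8] [22.1, -32.2, -13.0] 100
[-0.0, 0.0, 2.8] [20.5, -33.2, -13.0] 100
[-0.0, 0.0, 2.8] [18.9, -34.2, -13.0] 100
leg 8
[0.0, 0.0, 0.0] [10.0, -40.0, 1.2] 100
[0.0, 0.0, 0.0] [10.0, -40.0, 1.2] 100
[0.0, 0.0, 0.0] [10.0, -40.0, 1.2] 100
[0.0, 0.0, 0.0] [10.0, -40.0, 1.2] 100
[0.0, 0.0, 0.0] [10.0, -40.0, 1.2] 100
[0.0, 0.0, 0.0] [10.0, -40.0, 1.2] 100
[0.0, 0.0, 0.0] [10.0, -40.0, 1.2] 100
[0.0, 0.0, 0.0] [10.0, -40.0, 1.2] 100
```

jog_arm(
  increments=[0,0,2.8,30,-24,-20,100,0,0,2.8,29,-26,-20,100,0,0,2.8,28,-27,-20,100,0,0,2.8,26.5,-28.5,-20,100,0,0,2.8,25,-30,-20,100,0,0,2.8,23.5,-31,-10,100,0,0,2.8,22,-32,-5,100,0,0,2.8,20.5,-33,-3,100,0,0,2.8,19,-34,0,100],
)

```text
t: 2.33
ee_pos: [420.3, -250.7, 341.2]
orientation: [3.141, -0.004, 0.001]
ft_force: [0.5, 0.2, -0.3]
width: 88.1
grasp_force: 0.0
```

jog_arm(
  increments=[0,0,0,10,-40,1,100,0,0,0,10,-40,1,100,0,0,0,10,-40,1,100,0,0,0,10,-40,1,100,0,0,0,10,-40,1,100,0,0,0,10,-40,1,100,0,0,0,10,-40,1,100,0,0,0,10,-40,1,100,0,0,0,0,0,0,100,0,0,0,0,0,0,100],
)

```text
t: 3.58
ee_pos: [499.8, 67.8, 332.6]
orientation: [3.141, -0.001, -0.001]
ft_force: [-0.4, -0.3, -0.4]
width: 88.1
grasp_force: 0.0
```

```bash
cat >> h.py <<'E'
def wcloud():
    o=get_obs();im=get_image("wrist");T=np.eye(4);T[:3,:3]=R.from_rotvec(o["orientation"]).as_matrix();T[:3,3]=o["ee_pos"]
    im=dict(im);im["cam_to_world"]=T@np.array(im["tool_from_camera"]);return im,cloud(im),o
E
python3 - <<'E'
from h import *
im,P,o=wcloud();np.save("P.npy",P);cv2.imwrite("pics/w1.png",im["pixels"])
print(o["t"],o["ee_pos"],o["orientation"],np.array(im["tool_from_camera"]).round(2).tolist())
for t in ["worn_heel","heel_a"]: print([(np.round(r["centre"]).tolist(),round(r["p"],2)) for r in models.look_for(t,"wrist")])
z=P[...,2]
for cx,cy in [(475,72),(552,74)]:
    m=(abs(P[...,0]-cx)<36)&(abs(P[...,1]-cy)<36)&(z>26)&(z<60);q=P[m]
    print(len(q),q.mean(0).round(1),cv2.minAreaRect(q[:,:2].astype(np.float32)))
    A=np.c_[q[:,:2],np.ones(len(q))];print(np.linalg.lstsq(A,q[:,2],rcond=None)[0])
E
```

```text
3.575 [499.84208764  67.76673111 332.57740277] [ 3.14117457e+00 -7.17946263e-04 -5.82825266e-04] [[-0.0, 0.96, 0.29, 80.07], [1.0, 0.0, 0.0, -0.11], [-0.0, 0.29, -0.96, -162.91], [0.0, 0.0, 0.0, 1.0]]
[([671.0, 41.0, 37.0], 0.9), ([539.0, -84.0, 33.0], 0.72), ([631.0, -61.0, 32.0], 0.65), ([553.0, 72.0, 38.0], 0.62), ([525.0, 67.0, 7.0], 0.27)]
[([553.0, 301.0, 49.0], 0.76), ([473.0, 73.0, 52.0], 0.75), ([474.0, 312.0, 50.0], 0.63)]
578 [475.   73.6  48.3] ((474.7861328125, 73.5504150390625), (38.00949478149414, 38.33205032348633), 82.26600646972656)
[-1.75768099e-01 -1.35999540e-02  1.32820329e+02]
589 [552.9  77.3  40.3] ((554.6912231445312, 77.06678009033203), (37.721771240234375, 37.69766616821289), 81.6477279663086)
[-4.71214993e-01 -2.09610204e-02  3.02505927e+02]
```

View pics/w1.png

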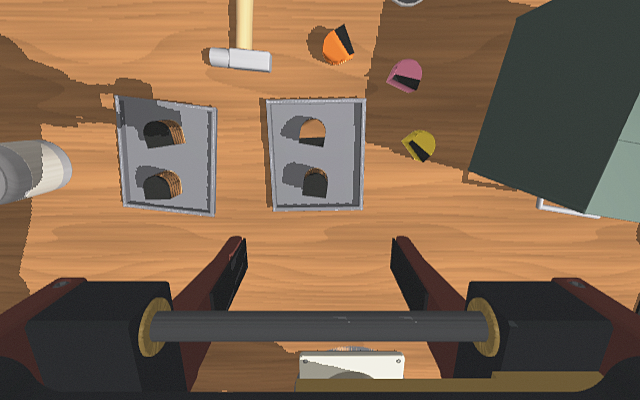

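The picture shows the worn heel at (312,132) with its round slanted back up the image (+x), and its sound mate at (315,183). I'll move closer for an accurate fit.

jog_arm(
  increments=[0,0,0,-5,-1,30,100,0,0,0,-5,-1,30,100,0,0,0,-5,-1,30,100,0,0,0,-5,-1,30,100,0,0,0,-5,-1,30,100,0,0,0,-5,-1,30,100,0,0,0,0,0,0,100,0,0,0,0,0,0,100],
)

```text
t: 4.72
ee_pos: [471.1, 73.7, 153.7]
orientation: [-3.141, 0.003, -0.002]
ft_force: [0.2, 0.1, -0.1]
width: 87.9
grasp_force: 0.0
```

```bash
python3 - <<'E'
from h import *
im,P,o=wcloud();np.save("P.npy",P);cv2.imwrite("pics/w2.png",im["pixels"])
print(o["ee_pos"],o["orientation"])
z=P[...,2]
# template fit: D-shape in plan
from scipy.optimize import minimize
for cx,cy in [(475,73),(552,76)]:
    m=(abs(P[...,0]-cx)<36)&(abs(P[...,1]-cy)<36)&(z>24)&(z<60);q=P[m]
    xy=q[:,:2]
    def outside(p):
        a=p[2];c,s=np.cos(a),np.sin(a);d=xy-p[:2];u=d[:,0]*c+d[:,1]*s;v=-d[:,0]*s+d[:,1]*c
        e=np.maximum.reduce([-18-u,np.abs(v)-20,np.where(u>2,np.hypot(u-2,v)-20,-99)])
        return e
    f=lambda p:(np.maximum(outside(p),0)**2).mean()
    # edge fit: hull points should lie on outline
    h=cv2.convexHull(xy.astype(np.float32))[:,0]
    per=np.concatenate([np.linspace(h[i],h[(i+1)%len(h)],12) for i in range(len(h))])
    def g(p,full=False):
        a=p[2];c,s=np.cos(a),np.sin(a);d=per-p[:2];u=d[:,0]*c+d[:,1]*s;v=-d[:,0]*s+d[:,1]*c
        e=np.maximum.reduce([-18-u,np.abs(v)-20,np.where(u>2,np.hypot(u-2,v)-20,-99)])
        return np.minimum(e**2,25).mean()
    b=min((minimize(g,[cx+dx,cy,a],method="Nelder-Mead") for a in np.radians([-25,-10,10,25]) for dx in(-4,4)),key=lambda r:r.fun)
    print(len(q),q.mean(0).round(1),b.x[:2].round(1),np.degrees(b.x[2]).round(1),b.fun)
E
```

```text
[471.06015151  73.74156477 153.69756218] [-3.14139452e+00  2.91562937e-03 -2.32395421e-03]
1563 [475.5  73.5  48.2] [472.3  73.7] -13.5 0.4591978874300397
1629 [552.8  77.3  40.6] [551.6  77.6] -1.5 1.114835261143878
```

View pics/w2.png

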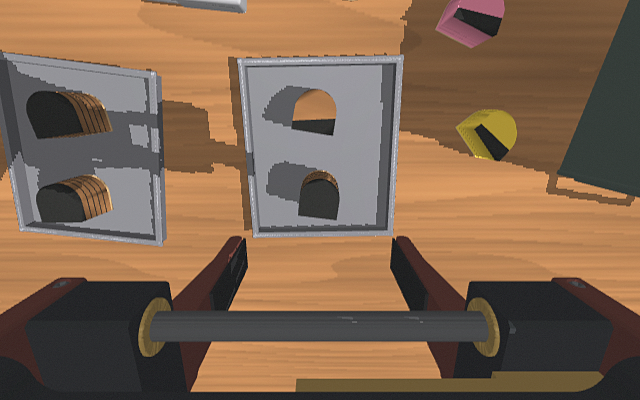

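The close view shows the worn heel at (314,112) with its front edge running (293,129)–(334,136), and the sound mate at (320,195) with its front edge running (300,215)–(338,220). I'll pin the yaw from those edges in 3D.

```bash
python3 - <<'E'
from h import *
P=np.load("P.npy");z=P[...,2]
for cx,cy,zt in [(475,73,44),(552,76,44)]:
    m=(abs(P[...,0]-cx)<36)&(abs(P[...,1]-cy)<36)&(z>24)&(z<60)
    vs,us=np.nonzero(m);E=[]
    for u in range(us.min()+4,us.max()-3):
        v=vs[us==u].max();w=P[max(v-3,0):v+1,u];E.append([w[-1,0],w[-1,1],np.median(w[:,2])])
    E=np.array(E);vx,vy,_,_=cv2.fitLine(E[:,:2].astype(np.float32),cv2.DIST_HUBER,0,.01,.01).ravel()
    print("front yaw",np.degrees(np.arctan2(vy,vx))%180-90,E[[0,len(E)//2,-1]].round(1).tolist(),P[m][:,1].min(),P[m][:,1].max())
    for side in(0,1):
        S=[]
        for v in range(vs.max()-24,vs.max()-7):
            r=us[vs==v];u=r.min() if side==0 else r.max();S.append(P[v,u])
        S=np.array(S);vx,vy,_,_=cv2.fitLine(S[:,:2].astype(np.float32),cv2.DIST_HUBER,0,.01,.01).ravel()
        print(" side yaw",(np.degrees(np.arctan2(vy,vx))+90)%180-90,S.mean(0).round(1),S[[0,-1]].round(1).tolist())
E
```

```text
front yaw -7.2676086 [[458.2, 89.8, 50.1], [455.8, 73.5, 50.6], [453.6, 58.0, 49.9]] 54.302047057277434 94.50033691961586
 side yaw -8.51516 [469.3  92.7  47.5] [[477.7, 91.4, 49.0], [462.1, 93.6, 50.1]]
 side yaw -5.8534927 [470.   55.7  50.1] [[477.7, 55.5, 49.3], [462.3, 56.3, 51.1]]
front yaw -9.305031 [[539.1, 94.7, 46.1], [536.5, 78.6, 46.8], [533.8, 62.6, 48.8]] 58.79139439626219 98.35535019285385
 side yaw -8.1681595 [547.6  96.7  42.9] [[554.5, 95.7, 40.6], [540.8, 97.4, 46.1]]
 side yaw -7.7214966 [547.5  59.5  43.3] [[554.4, 58.9, 40.4], [540.7, 60.8, 47.2]]
```

```bash
python3 - <<'E'
from h import *
plan((548.5,78,90,-8.5,100),(548.5,78,7,-8.5,100),step=30)
E
```

```text
leg 4
[-0.0, -0.0, 2.1] [19.2, -1.1, 16.0] 100
[-0.0, -0.0, 2.1] [19.2, -1.8, 16.0] 100
[-0.0, -0.0, 2.1] [19.1, -2.5, 16.0] 100
[-0.0, -0.0, 2.1] [19.0, -3.2, 16.0] 100
leg 3
[0.0, 0.0, 0.0] [-0.0, -0.0, 27.7] 100
[0.0, 0.0, 0.0] [-0.0, -0.0, 27.7] 100
[0.0, 0.0, 0.0] [-0.0, -0.0, 27.7] 100
```

jog_arm(
  increments=[0,0,2.1,19,-1,16,100,0,0,2.1,19,-2,16,100,0,0,2.1,19,-2.5,16,100,0,0,2.1,19,-3,16,100,0,0,0,0,0,20,100,0,0,0,0,0,20,100,0,0,0,0,0,15,100,0,0,0,0,0,0,100,0,0,0,0,0,0,100],
)

```text
t: 5.9
ee_pos: [547.2, 78.4, 34.5]
orientation: [-3.133, 0.232, -0.002]
ft_force: [-0.4, 0.1, 1.2]
width: 88.2
grasp_force: 0.0
```

```bash
python3 - <<'E'
from h import *
plan((548.5,78,7,-8.5,100),step=15)
E
```

```text
leg 2
[-0.0, -0.0, 0.0] [0.7, 0.1, 13.7] 100
[-0.0, -0.0, 0.0] [0.7, 0.1, 13.7] 100
```

jog_arm(
  increments=[0,0,0,0.5,0,14,100,0,0,0,0.5,0,13,100,0,0,0,0,0,0,100,0,0,0,0,0,0,0,0,0,0,0,0,0,0,0,0,0,0,0,0,0,0,0,0,0,0,0,0,0,0,0,0,0,0,0,0,0,0,0,0,0,0],
)

```text
t: 7.02
ee_pos: [547.6, 78.2, 6.8]
orientation: [-3.133, 0.232, -0.0]
ft_force: [-0.3, -0.0, 0.9]
width: 39.1
grasp_force: 30.0
```

Gripped at width 39. I'll lift and go to a viewing pose before the box.

```bash
python3 - <<'E'
from h import *
plan((547.6,78,150,-8.5,0),(500,-300,380,-9.7,0),step=40)
E
```

```text
leg 4
[-0.0, -0.0, 0.0] [0.0, 0.0, -35.8] 0
[-0.0, -0.0, 0.0] [0.0, 0.0, -35.8] 0
[-0.0, -0.0, 0.0] [0.0, 0.0, -35.8] 0
[-0.0, -0.0, 0.0] [0.0, 0.0, -35.8] 0
leg 12
[0.0, -0.0, 0.1] [0.7, 31.7, -19.2] 0
[0.0, -0.0, 0.1] [0.8, 31.7, -19.2] 0
[0.0, -0.0, 0.1] [0.8, 31.7, -19.2] 0
[0.0, -0.0, 0.1] [0.9, 31.7, -19.2] 0
[0.0, -0.0, 0.1] [1.0, 31.7, -19.2] 0
[0.0, -0.0, 0.1] [1.0, 31.7, -19.2] 0
[0.0, -0.0, 0.1] [1.1, 31.7, -19.2] 0
[0.0, -0.0, 0.1] [1.1, 31.7, -19.2] 0
[0.0, -0.0, 0.1] [1.2, 31.7, -19.2] 0
[0.0, -0.0, 0.1] [1.2, 31.7, -19.2] 0
[0.0, -0.0, 0.1] [1.3, 31.7, -19.2] 0
[0.0, -0.0, 0.1] [1.3, 31.7, -19.2] 0
```

jog_arm(
  increments=[0,0,0,0,0,-20,0,0,0,0,0,0,-35,0,0,0,0,0,0,-40,0,0,0,0,0,0,-50,0,0,0,0,0,10,-50,0,0,0,0,0,20,-45,0],
)

```text
t: 7.78
ee_pos: [543.0, 48.6, 250.0]
orientation: [-3.133, 0.23, -0.003]
ft_force: [0.8, -0.1, -1.3]
width: 39.4
grasp_force: 30.0
```

jog_arm(
  increments=[0,0,0,1,32,-25,0,0,0,0,1,32,-25,0,0,0,0,1,32,-25,0,0,0,0.2,1,32,-25,0,0,0,0.2,1,32,-20,0,0,0,0.2,1,32,-15,0,0,0,0.2,1,32,0,0,0,0,0.2,1,32,0,0,0,0,0.2,1,32,0,0,0,0,0,1,32,0,0,0,0,0,1,30,0,0,0,0,0,0,0,0,0],
)

```text
t: 9.28
ee_pos: [498.7, -300.1, 382.6]
orientation: [3.13, -0.268, 0.001]
ft_force: [-0.3, 0.5, -1.0]
width: 39.3
grasp_force: 30.0
```

```bash
python3 - <<'E'
from h import *
im,P,o=wcloud();np.save("P.npy",P);np.save("I.npy",im["pixels"]);cv2.imwrite("pics/w3.png",im["pixels"])
print(o["t"],o["ee_pos"],o["orientation"],o["width"],o["grasp_force"])
for r in models.regions_of("flap","wrist")[:2]:
    q=P[r["region"]&(P[...,2]>215)&(P[...,2]<245)];print(r["p"],len(q),cv2.minAreaRect(q[:,:2].astype(np.float32)),np.median(q[:,2]))
q=P[(P[...,2]>234)&(P[...,2]<241)&(P[...,0]>560)&(P[...,0]<760)&(abs(P[...,1]+325)<120)];print("barrel",len(q),np.median(q,0).round(1),cv2.fitLine(q[:,:2].astype(np.float32),cv2.DIST_HUBER,0,.01,.01).ravel())
E
```

```text
9.275 [ 498.68013838 -300.14630794  382.59828763] [ 3.12970163e+00 -2.68338132e-01  7.36379632e-04] 39.317777053042086 29.970416506694164
0.68 18737 ((606.257568359375, -326.3160400390625), (146.27792358398438, 126.9174575805664), 80.16605377197266) 230.10011443360793
barrel 1761 [ 665.  -336.   236.3] [ 1.7088246e-01  9.8529142e-01  6.6472705e+02 -3.3676624e+02]
```

View pics/w3.png

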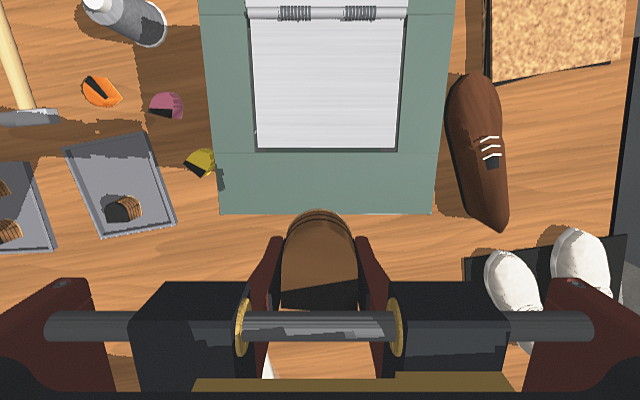

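The flap's near edge lies across (258–398, 150), the hinge barrel is near row 12, and the held heel is centred at (320,260) with its round back toward the hinge. This puts the hinge at about (666,-337) and the box yaw at -9.8°. I'll come in 85 mm from the hinge, then push down and toward it.

```bash
python3 - <<'E'
from h import *
plan((582.3,-322.3,262,-9.8,0),(582.3,-322.3,200,-9.8,0),(605,-326.2,160,-9.8,0),step=40)
E
```

```text
leg 4
[-0.0, -0.0, 0.0] [21.5, 2.4, 30.1] 0
[-0.0, -0.0, 0.0] [21.5, 2.4, 30.1] 0
[-0.0, -0.0, 0.0] [21.5, 2.4, 30.1] 0
[-0.0, -0.0, 0.0] [21.5, 2.3, 30.1] 0
leg 2
[0.0, 0.0, 0.0] [-0.0, -0.0, 31.0] 0
[0.0, 0.0, 0.0] [-0.0, -0.0, 31.0] 0
leg 2
[0.0, 0.0, 0.0] [11.5, -0.0, 20.0] 0
[0.0, 0.0, 0.0] [11.5, -0.0, 20.0] 0
```

jog_arm(
  increments=[0,0,0,21.5,2.4,20,0,0,0,0,21.5,2.4,30,0,0,0,0,21.5,2.4,30,0,0,0,0,21.5,2.4,30,0,0,0,0,0,0,10,0,0,0,0,0,0,0,0,0,0,0,0,0,15,0,0,0,0,0,0,15,0,0,0,0,0,0,15,0,0,0,0,0,0,15,0,0,0,0,0,0,0,0],
)

```text
t: 10.75
ee_pos: [582.0, -322.7, 200.6]
orientation: [-3.13, 0.265, 0.003]
ft_force: [-2.0, 1.0, 2.4]
width: 39.6
grasp_force: 30.0
```

jog_arm(
  increments=[0,0,0,5,0,8,0,0,0,0,5,0,8,0,0,0,0,5,0,8,0,0,0,0,5,0,8,0,0,0,0,4,0,8,0,0,0,0,0,0,0,0,0,0,0,0,0,0,0],
)

```text
t: 11.62
ee_pos: [605.4, -326.5, 160.8]
orientation: [-3.13, 0.264, 0.004]
ft_force: [-5.4, 0.2, -0.2]
width: 39.2
grasp_force: 30.0
```

jog_arm(
  increments=[0,0,0,0,0,0,100,0,0,0,0,0,0,100,0,0,0,0,0,0,100,0,0,0,0,0,0,100,0,0,0,0,0,0,100,0,0,0,0,0,0,100,0,0,0,0,0,0,100,0,0,0,0,0,0,100,0,0,0,0,0,0,100,0,0,0,0,0,0,100],
)

```text
t: 12.88
ee_pos: [606.5, -326.9, 161.8]
orientation: [3.13, -0.264, 0.0]
ft_force: [-3.6, 1.6, 2.3]
width: 87.8
grasp_force: 2.1
```

```bash
python3 - <<'E'
from h import *
im,P,o=wcloud();print(o["width"],o["ft_force"],o["ee_pos"])
w=im["pixels"];s=get_image("scene")["pixels"][150:310,170:310]
cv2.imwrite("pics/w4.png",np.hstack([cv2.resize(w,(480,300)),cv2.resize(s,(262,300))]))
E
```

```text
87.7901508878828 [-3.57339356  1.6179972   2.33956095] [ 606.46165342 -326.85967849  161.76630005]
```

View pics/w4.png

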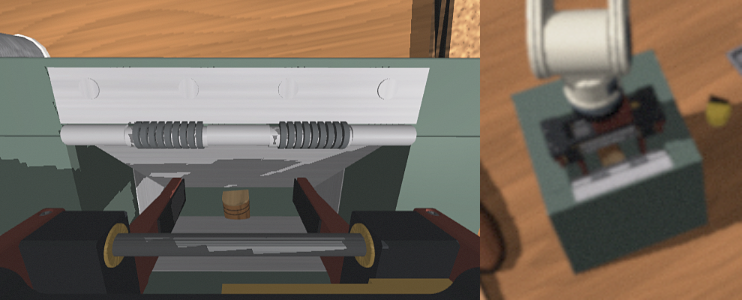

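The wrist view shows the heel between the fingers at (235,205). I'll check from depth whether it lies on the flap or in the pan.

```bash
python3 - <<'E'
from h import *
im,P,o=wcloud()
for v in (225,235,245,255,260,270,285,300,320):
    print(v,[(P[v,u].round(0).tolist()) for u in (290,313,345)])
E
```

```text
225 [[635.0, -317.0, 184.0], [632.0, -328.0, 183.0], [629.0, -345.0, 183.0]]
235 [[622.0, -313.0, 166.0], [620.0, -326.0, 166.0], [617.0, -344.0, 168.0]]
245 [[606.0, -307.0, 144.0], [604.0, -323.0, 145.0], [599.0, -344.0, 143.0]]
255 [[536.0, -281.0, 13.0], [533.0, -308.0, 17.0], [525.0, -344.0, 13.0]]
260 [[529.0, -279.0, 13.0], [532.0, -308.0, 28.0], [518.0, -343.0, 13.0]]
270 [[517.0, -277.0, 13.0], [531.0, -308.0, 48.0], [505.0, -341.0, 12.0]]
285 [[496.0, -273.0, 12.0], [516.0, -305.0, 52.0], [485.0, -339.0, 12.0]]
300 [[491.0, -274.0, 35.0], [487.0, -300.0, 37.0], [480.0, -336.0, 36.0]]
320 [[635.0, -324.0, 259.0], [634.0, -330.0, 259.0], [632.0, -338.0, 259.0]]
```

The heel is in the pan (its points span z 13–52). I'll withdraw straight up, let the flap close, and return for the mate.

jog_arm(
  increments=[0,0,0,0,0,-15,100,0,0,0,0,0,-20,100,0,0,0,0,0,-30,100,0,0,0,0,0,-40,100,0,0,0,0,0,-50,100,0,0,0,0,0,-25,100,0,0,0,0,0,0,100],
)

```text
t: 13.9
ee_pos: [608.2, -327.6, 346.2]
orientation: [3.127, -0.264, 0.012]
ft_force: [0.1, -0.0, -1.0]
width: 88.1
grasp_force: 0.0
```

```bash
python3 - <<'E'
from h import *
plan((468,74,250,-7.3,100),(468,74,100,-7.3,100),step=42)
im,P,o=wcloud();m=(P[...,2]>200)&(P[...,2]<245);
a=(P[...,:2]-[602,-325.7])@np.array([.985,-.17]);b=(P[...,:2]-[602,-325.7])@np.array([.17,.985])
f=P[(abs(a)<55)&(abs(b)<65)&(P[...,2]<250)][:,2];print(o["ee_pos"],len(f),np.percentile(f,[2,50,98]))
E
```

```text
leg 11
[0.0, -0.0, -0.2] [-18.8, -33.9, 8.5] 100
[0.0, -0.0, -0.2] [-18.6, -33.9, 8.5] 100
[0.0, -0.0, -0.2] [-18.5, -34.0, 8.5] 100
[0.0, -0.0, -0.2] [-18.4, -34.1, 8.6] 100
[0.0, -0.0, -0.2] [-18.2, -34.1, 8.6] 100
[0.0, -0.0, -0.2] [-18.1, -34.2, 8.6] 100
[0.0, -0.0, -0.2] [-18.0, -34.3, 8.6] 100
[0.0, -0.0, -0.2] [-17.8, -34.3, 8.7] 100
[0.0, -0.0, -0.2] [-17.7, -34.4, 8.7] 100
[0.0, -0.0, -0.2] [-17.6, -34.5, 8.7] 100
[0.0, -0.0, -0.2] [-17.4, -34.5, 8.7] 100
leg 4
[0.0, 0.0, 0.0] [0.0, -0.0, 37.5] 100
[0.0, 0.0, 0.0] [0.0, -0.0, 37.5] 100
[0.0, 0.0, 0.0] [0.0, -0.0, 37.5] 100
[0.0, 0.0, 0.0] [0.0, -0.0, 37.5] 100
[ 608.21543782 -327.6402793   346.18304835] 13809 [228.55734936 229.95516031 231.32471186]
```

jog_arm(
  increments=[0,0,-0.2,-18.5,-34,0,100,0,0,-0.2,-18.5,-34,0,100,0,0,-0.2,-18.5,-34,0,100,0,0,-0.2,-18.5,-34,0,100,0,0,-0.2,-18,-34,0,100,0,0,-0.2,-18,-34,0,100,0,0,-0.2,-18,-34,10,100,0,0,-0.2,-18,-34.5,20,100,0,0,-0.2,-18,-34.5,30,100,0,0,-0.2,-17.5,-34.5,40,100,0,0,-0.2,-17.5,-34.5,45,100,0,0,0,0,0,40,100],
)

```text
t: 15.45
ee_pos: [464.1, 76.6, 154.3]
orientation: [3.135, -0.2, -0.003]
ft_force: [1.1, -0.1, -0.1]
width: 87.8
grasp_force: 0.0
```

```bash
python3 - <<'E'
from h import *
im,P,o=wcloud()
z=P[...,2];m=(abs(P[...,0]-475)<36)&(abs(P[...,1]-73)<36)&(z>40)&(z<60);q=P[m];print(o["ee_pos"],len(q),q.mean(0),cv2.minAreaRect(q[:,:2].astype(np.float32)))
plan((467.7,74.2,60,-7.3,100),(467.7,74.2,7,-7.3,100),step=40)
E
```

```text
[464.08880723  76.61947659 154.29266832] 1451 [473.92436908  73.41086535  49.65333385] ((474.6564636230469, 73.43136596679688), (37.269405364990234, 37.93978500366211), 82.61286163330078)
leg 3
[0.0, 0.2, -0.0] [2.4, 0.1, 30.0] 100
[0.0, 0.2, -0.0] [2.3, 0.1, 30.0] 100
[0.0, 0.2, -0.0] [2.2, 0.1, 30.0] 100
leg 2
[0.0, 0.0, 0.0] [0.0, -0.0, 26.5] 100
[0.0, 0.0, 0.0] [0.0, -0.0, 26.5] 100
```

jog_arm(
  increments=[0,0,0,1.5,0.5,30,100,0,0,0,1.5,0.5,30,100,0,0,0,0,0,25,100,0,0,0,0,0,0,100,0,0,0,0,0,0,100,0,0,0,0,0,0,100],
)

```text
t: 16.25
ee_pos: [469.8, 73.5, 72.7]
orientation: [-3.135, 0.205, -0.003]
ft_force: [-0.5, 0.6, -0.5]
width: 87.8
grasp_force: 0.0
```

```bash
python3 - <<'E'
from h import *
print(get_obs()["ee_pos"])
plan((467.7,74.2,7,-7.3,100),step=20)
E
```

```text
[469.83104275  73.48981164  72.74788333]
leg 4
[-0.0, -0.0, -0.0] [-0.6, -0.1, 16.4] 100
[-0.0, -0.0, -0.0] [-0.6, -0.1, 16.4] 100
[-0.0, -0.0, -0.0] [-0.6, -0.1, 16.4] 100
[-0.0, -0.0, -0.0] [-0.6, -0.1, 16.4] 100
```

jog_arm(
  increments=[0,0,0,-0.5,0,20,100,0,0,0,-0.5,0,20,100,0,0,0,-0.5,0,15,100,0,0,0,-0.5,0,10.5,100,0,0,0,0,0,0,100,0,0,0,0,0,0,0,0,0,0,0,0,0,0,0,0,0,0,0,0,0,0,0,0,0,0,0,0,0,0,0,0,0,0,0,0,0,0,0,0,0,0],
)

```text
t: 17.62
ee_pos: [467.2, 73.7, 6.2]
orientation: [-3.135, 0.204, -0.0]
ft_force: [-0.1, -0.7, 1.1]
width: 39.3
grasp_force: 30.0
```

```bash
python3 - <<'E'
from h import *
plan((468,74,240,-7.3,0),(510,-100,365,-8.5,0),(582.3,-322.3,290,-9.8,0),step=42)
E
```

```text
leg 6
[-0.0, -0.0, -0.0] [0.1, -0.1, -39.0] 0
[-0.0, -0.0, -0.0] [0.1, -0.1, -39.0] 0
[-0.0, -0.0, -0.0] [0.1, -0.1, -39.0] 0
[-0.0, -0.0, -0.0] [0.1, -0.1, -39.0] 0
[-0.0, -0.0, -0.0] [0.1, -0.1, -39.0] 0
[-0.0, -0.0, -0.0] [0.1, -0.1, -39.0] 0
leg 6
[0.0, -0.0, 0.2] [10.6, 27.9, -20.8] 0
[0.0, -0.0, 0.2] [10.7, 27.8, -20.8] 0
[0.0, -0.0, 0.2] [10.8, 27.8, -20.8] 0
[0.0, -0.0, 0.2] [10.9, 27.8, -20.8] 0
[0.0, -0.0, 0.2] [11.0, 27.7, -20.8] 0
[0.0, -0.0, 0.2] [11.1, 27.7, -20.8] 0
leg 6
[-0.0, -0.0, 0.2] [17.4, 34.9, 12.5] 0
[-0.0, -0.0, 0.2] [17.5, 34.8, 12.5] 0
[-0.0, -0.0, 0.2] [17.7, 34.7, 12.5] 0
[-0.0, -0.0, 0.2] [17.8, 34.7, 12.5] 0
[-0.0, -0.0, 0.2] [17.9, 34.6, 12.5] 0
[-0.0, -0.0, 0.2] [18.0, 34.5, 12.5] 0
```

jog_arm(
  increments=[0,0,0,0,0,-20,0,0,0,0,0,0,-35,0,0,0,0,0,0,-45,0,0,0,0,0,0,-45,0,0,0,0,0,0,-45,0,0,0,0,0,0,-45,0,0,0,0.2,11,28,-21,0,0,0,0.2,11,28,-21,0,0,0,0.2,11,28,-21,0,0,0,0.2,11,28,-21,0,0,0,0.2,11,28,-21,0,0,0,0.2,11,28,-21,0],
)

```text
t: 19.12
ee_pos: [509.0, -102.7, 367.6]
orientation: [-3.132, 0.237, 0.001]
ft_force: [1.4, 0.7, -1.3]
width: 39.6
grasp_force: 30.0
```

jog_arm(
  increments=[0,0,0.2,17.5,35,5,0,0,0,0.2,17.5,35,5,0,0,0,0.2,17.5,35,10,0,0,0,0.2,18,34.5,15,0,0,0,0.2,18,34.5,20,0,0,0,0.2,18,34.5,20,0,0,0,0,0,0,0,0,0,0,0,0,0,0,0],
)

```text
t: 20.12
ee_pos: [580.8, -324.1, 291.9]
orientation: [-3.129, 0.27, 0.001]
ft_force: [-0.3, -0.0, -0.4]
width: 38.9
grasp_force: 30.0
```

```bash
python3 - <<'E'
from h import *
plan((582.3,-322.3,262,-9.8,0),(582.3,-322.3,200,-9.8,0),(605,-326.2,160,-9.8,0),step=40)
E
```

```text
leg 1
[-0.0, 0.1, -0.1] [1.2, -2.0, 29.9] 0
leg 2
[0.0, 0.0, 0.0] [-0.0, -0.0, 31.0] 0
[0.0, 0.0, 0.0] [-0.0, -0.0, 31.0] 0
leg 2
[0.0, 0.0, 0.0] [11.5, -0.0, 20.0] 0
[0.0, 0.0, 0.0] [11.5, -0.0, 20.0] 0
```

jog_arm(
  increments=[0,0,0,1,-2,20,0,0,0,0,0,0,10,0,0,0,0,0,0,15,0,0,0,0,0,0,15,0,0,0,0,0,0,15,0,0,0,0,0,0,16,0,0,0,0,5,0,8,0,0,0,0,5,0,8,0,0,0,0,5,0,8,0,0,0,0,5,0,8,0,0,0,0,4,0,8,0,0,0,0,0,0,0,0],
)

```text
t: 21.62
ee_pos: [605.0, -326.7, 159.9]
orientation: [-3.129, 0.27, 0.005]
ft_force: [-4.3, -0.4, 1.3]
width: 39.3
grasp_force: 30.0
```

jog_arm(
  increments=[0,0,0,0,0,0,0,0,0,0,0,0,0,100,0,0,0,0,0,0,100,0,0,0,0,0,0,100,0,0,0,0,0,0,100,0,0,0,0,0,0,100,0,0,0,0,0,0,100,0,0,0,0,0,0,100,0,0,0,0,0,0,100,0,0,0,0,0,0,100,0,0,0,0,0,0,100],
)

```text
t: 23.0
ee_pos: [606.2, -327.0, 161.3]
orientation: [3.13, -0.27, 0.0]
ft_force: [-2.5, -0.9, 2.8]
width: 87.7
grasp_force: 2.1
```

```bash
python3 - <<'E'
from h import *
im,P,o=wcloud();print(o["ft_force"])
cv2.imwrite("pics/w5.png",im["pixels"])
for v in (235,245,250,255,260,270,280,290,300):
    print(v,[(P[v,u].round(0).tolist()) for u in (280,300,313,330,345,360)])
E
```

```text
[-2.49151717 -0.90904474  2.81311812]
235 [[623.0, -307.0, 167.0], [621.0, -319.0, 166.0], [619.0, -326.0, 165.0], [618.0, -336.0, 166.0], [616.0, -344.0, 166.0], [615.0, -353.0, 166.0]]
245 [[607.0, -301.0, 143.0], [605.0, -314.0, 144.0], [603.0, -323.0, 144.0], [601.0, -334.0, 144.0], [599.0, -344.0, 144.0], [598.0, -354.0, 144.0]]
250 [[544.0, -270.0, 12.0], [541.0, -294.0, 14.0], [537.0, -308.0, 13.0], [534.0, -328.0, 13.0], [531.0, -345.0, 13.0], [528.0, -362.0, 12.0]]
255 [[537.0, -269.0, 11.0], [534.0, -292.0, 14.0], [533.0, -308.0, 17.0], [532.0, -327.0, 21.0], [524.0, -344.0, 12.0], [522.0, -361.0, 13.0]]
260 [[532.0, -268.0, 15.0], [535.0, -293.0, 27.0], [534.0, -308.0, 30.0], [532.0, -327.0, 34.0], [518.0, -343.0, 13.0], [515.0, -361.0, 13.0]]
270 [[519.0, -265.0, 14.0], [533.0, -294.0, 47.0], [534.0, -308.0, 52.0], [525.0, -325.0, 42.0], [505.0, -341.0, 12.0], [503.0, -359.0, 14.0]]
280 [[505.0, -262.0, 12.0], [532.0, -295.0, 66.0], [531.0, -308.0, 67.0], [528.0, -325.0, 67.0], [491.0, -339.0, 12.0], [489.0, -357.0, 13.0]]
290 [[494.0, -260.0, 17.0], [523.0, -293.0, 68.0], [530.0, -308.0, 83.0], [528.0, -324.0, 84.0], [481.0, -337.0, 16.0], [478.0, -355.0, 18.0]]
300 [[493.0, -263.0, 36.0], [503.0, -289.0, 56.0], [525.0, -308.0, 92.0], [521.0, -323.0, 89.0], [481.0, -336.0, 37.0], [478.0, -352.0, 36.0]]
```

View pics/w5.png

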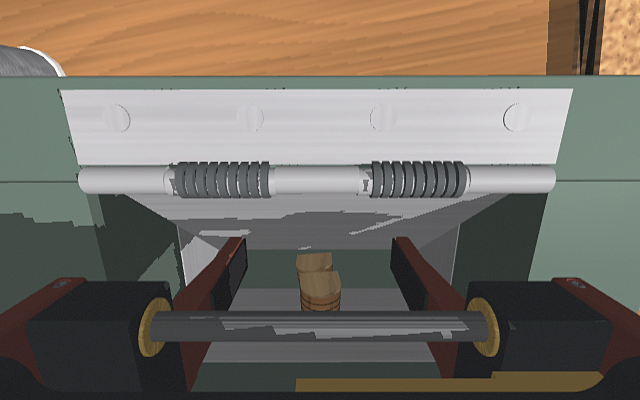

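The second heel rests on the first in the box at (320,285), top about z 92, clear of the flap. I'll withdraw and let the flap close.

jog_arm(
  increments=[0,0,0,0,0,-15,100,0,0,0,0,0,-20,100,0,0,0,0,0,-30,100,0,0,0,0,0,-40,100,0,0,0,0,0,-50,100,0,0,0,-10,-10,-25,100,0,0,0,-20,-20,0,100,0,0,0,-20,-20,0,100,0,0,0,0,0,0,100,0,0,0,0,0,0,100],
)

```text
t: 24.3
ee_pos: [566.5, -269.6, 342.6]
orientation: [3.129, -0.27, 0.005]
ft_force: [0.2, -0.3, 0.3]
width: 87.5
grasp_force: 0.0
```

```bash
python3 - <<'E'
from h import *
im,P,o=wcloud()
a=(P[...,:2]-[602,-325.7])@np.array([.985,-.17]);b=(P[...,:2]-[602,-325.7])@np.array([.17,.985])
f=P[(abs(a)<55)&(abs(b)<65)&(P[...,2]<250)][:,2];print(o["t"],o["ee_pos"],o["ft_force"],len(f),np.percentile(f,[2,50,98]))
get_image("top")
for t in ["heel_a","hammer","shoe","thread","glue_tin"]:
    print(t,[(np.round(r["centre"]).tolist(),round(r["p"],2)) for r in models.look_for(t,"top")[:3]])
if np.percentile(f,2)>226: print(job.close_job())
E
```

```text
24.3 [ 566.53007705 -269.61042145  342.57096385] [ 0.16088686 -0.3126611   0.25920838] 16556 [228.57372997 230.00529118 231.42982766]
heel_a [([465.0, 318.0, 49.0], 0.65), ([549.0, 302.0, 52.0], 0.64)]
hammer [([739.0, 168.0, 26.0], 0.74)]
shoe [([464.0, -570.0, 50.0], 0.77)]
thread [([748.0, -59.0, 106.0], 0.95)]
glue_tin []
the job is handed in; nothing more can be done
None
```

The worn heel and its mate are both in the scrap box with the flap fully closed, and the job was handed in at 24.3 s. The sound pair, hammer, shoe and thread cone read as unmoved; the final check did not detect the glue tin, but the arm never went near it.

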